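Hang a second dip basket on the rinse tank's wall

TASK

Hang the loose dip basket on the near wall of the rinse tank, beside the basket that already hangs there: its bent lip hooked over the rim, the basket hanging upright and square inside the tank. Lower it on by hand, do not drop it; leave the first basket hanging where it is and do not shift the other things standing about.

Things in the scene. Friction and masses are not known exactly. Their poses are not given: they have to be found in the camera images.
- rinse_tank: white open plastic rinse tank, fixed, empty. Outside 104 mm (its x) by 280 mm (its y) by 120 mm high, walls 8 mm, floor 6 mm. Origin: centre of the underside; z up. The near long wall, towards the robot, lies at -x (middle plane at x = -48 mm). A small capped drain stub stands out 22 mm from its right-hand (-y) end, low down.
- tank_rim (a point): middle of the top edge of the tank's near long wall, 120 mm above the worktop, in the middle of the 8 mm wall; axes as the tank's: y along the wall (264 mm between the end walls' inner faces, +-132 mm), +x into the tank.
- loose_grip (a point): the steel wire basket to hang, standing on the worktop; 0.15 to 0.31 kg. This point: centre of its black bar grip, 10 mm thick along x, 66 mm long along y, 14 mm high, on two upright end rods 55 mm apart inside; 127 mm above the basket's underside, 2 mm behind its middle. Axes of all basket points: +x to the basket's front, -x to the lip, y along the bar, z up.
- loose_lip (a point): same basket: underside of its bent lip, middle of the slot (31 mm behind and 35 mm below the grip's centre, 92 mm above the basket's underside). The slot between back plate and turned-down edge is 20 mm wide, open below, 26 mm deep plus a flared end (lowest 62 mm above the underside, out to 48 mm behind the basket's middle). Hanging, this face lies on the wall's top.
- loose_centre (a point): same basket: its middle, 30 mm above its underside. The basket is 64 mm wide (y), 46 mm deep (x, +-23), its wire walls 60 mm high; the 3 mm sheet at its back (-x) rises to 95 mm and is bent over backwards into the lip.
- loose_basket: same basket: centre of its underside.
- hung_lip (a point): the same point on an identical basket that already hangs on the tank's near wall, inside the tank, somewhere along it (loose, only hooked on).
- hung_centre (a point): the hanging basket's middle, 30 mm above its underside.
- hung_basket: the hanging basket: centre of its underside, 28 mm above the worktop.
- wood_block: bystander: hardwood block, 40 x 85 x 34 mm, centre of its underside.
- masking_tape: bystander: roll of paper tape lying flat, 68 mm across, 24 mm high, centre of its underside.

How it is judged:
At the end, for the whole second after the job is handed in: Both baskets hang at rest on the near wall, between the end walls, bodies inside the tank: lip underside within 8 mm of rim height and 14 mm of the wall's middle plane, upright and parallel to the wall within 12 degrees. First basket and bystanders within 30 mm of their starts (x of loose_lip in the frame of tank_rim between -0.014 and 0.014 m and y of loose_lip in the frame of tank_rim between -0.108 and 0.108 m and z of loose_lip in the frame of tank_rim between -0.008 and 0.008 m and x of each of loose_centre, hung_centre in the frame of tank_rim above 0.01 m and angle between each of loose_centre, hung_centre's own z axis and vertical below 0.21 rad and angle between the y axis of each of loose_lip, hung_lip and the y axis of tank_rim, either way round below 0.21 rad and contact force between each of loose_basket, hung_basket and rinse_tank above 0.3 N and linear speed of each of loose_basket, hung_basket below 0.02 m/s and angular speed of each of loose_basket, hung_basket below 0.2 rad/s and x of hung_lip in the frame of tank_rim between -0.014 and 0.014 m and y of hung_lip in the frame of tank_rim between -0.108 and 0.108 m and z of hung_lip in the frame of tank_rim between -0.008 and 0.008 m and distance of each of hung_lip, wood_block, masking_tape from where it was at the start of the episode below 0.03 m); the robot touches nothing.
It fails at once if the loose basket falls free: let go more than about 12 mm above its hanging place (height (world z) of loose_basket above 0.041 m and contact force between loose_basket and anything else below 0.01 N).
It fails at once if the first basket is shifted more than 30 mm or tipped more than 20 degrees (distance of hung_lip from where it was at the start of the episode above 0.03 m or angle between hung_centre's own z axis and vertical above 0.35 rad).
It fails at once if a bystander is moved more than 30 mm (distance of any of wood_block, masking_tape from where it was at the start of the episode above 0.03 m).
It also fails if it takes over 35 s, if anything falls off the work surface, if the arm or the gripper's body presses on something with over 40 N, if the wrist force passes 120 N, or if a joint passes its speed limit or range.

ROBOT

A 7-joint arm with a two-finger parallel gripper is mounted at the origin on a cart in front of the work surface, level with it; the furniture and walls round the work are solid. World frame = base frame: x ahead of the robot, y to its left, z up, the work surface at z = 0. Lengths are in m, angles in rad, forces in N, time in s.
With the tool pointing down it reaches from about 0.425 to 0.825 m from the base axis. Payload 3.6 kg.
Tool frame: the origin (TCP) lies between the finger pads; the fingertips stand manip.tip_reach ahead of it and the grasp point (between the pads) lies 11 mm behind it (manip.tip_reach is the distance from the TCP to the fingertips, in m); z points along the fingers, y is the direction in which the jaws open and shut (so a half turn about z gives the same grasp; the last joint's range is limited). The gripper opens to 93 mm and grips with 3 to 60 N. Pads are 15 mm wide; open, the fingers measure 128 mm over their backs; the gripper's body (75 mm by 188 mm) begins 65 mm behind the grasp point.
Start: joints at [1.306, 0.615, -0.013, 1.423, 0.008, 1.103, -0.04], TCP at [0.153, -0.632, 0.227] pointing down, gripper open.
Joint ranges: [-3.12, 3.12], [-0.3, 2.06], [-1.34, 1.32], [0.26, 2.42], [-1.36, 4.5], [0.01, 1.98], [-2.84, 2.84]. Speed limits (rad/s): [2.79, 2.79, 3.14, 3.14, 3.14, 3.14, 3.14].

INTERFACE

Orientations are given as a 3x3 rotation matrix whose columns are the frame's x, y, z axes.
In Python, from cell import manip, eyes gives the robot as it stands.
- The arm moves only by the shell command python3 -m creep 'ROWS' [FORCE]. ROWS is JSON, a list of rows, each a list of 7 numbers: the opening, from 0 (shut) to 1 (fully open), then the shift along the tool's x, y, z in m, then the turn, a rotation vector about the tool's x, y, z in degrees. In form: [[hand, tx, ty, tz, rx, ry, rz], ...]. A call has 1 to 5 rows; each row is the pose to reach, as a shift and turn from the pose measured when the call began, along the tool's axes at that moment; what a row does not reach only later rows make up. A row lasts 1/12 s, in which the tool goes at most 41.7 mm and 7.16 degrees, less where a joint would pass 70% of its speed; a pose out of reach is approached as far as the arm can. A call with a gripper value outside its range is refused whole. The fingers move at their own pace and stop on an object; FORCE is the grip in N (left out, the last holds). Time passes only in rows, so rows that repeat a pose let the fingers close. It gives the time, the measured TCP pose, the force and the opening at its end, in the units of the state.
- manip.sense(): the state, without advancing time (a new reading comes with each control period).
- eyes.capture(name): name is "side" or "top" or "wrist"; returns (picture, depth): 420x560x3 uint8, red, green, blue; 420x560 float32, m along the optical axis (not along the pixel's ray), 0 where there is no reading.
- eyes.camera_model(name): a dict with "fov_y" (degrees; the focal length in pixels is half the picture's height over the tangent of half this angle, whatever the lens; pixels are square), "cx", "cy" (the principal point, pixels), "pose" (4x4, takes a point from camera to world coordinates). Camera axes: x right, y up, looking along -z (the intrinsics and any distortion apply to the point x, -y, -z); pixel columns grow to the right and rows downward; lengths in m; the calibration is good to about 2 mm. A picture is of the moment at which its call begins: read the wrist's pose just before it. camera_model takes no time and is no camera call; for the wrist camera it gives the pose at the moment of the call.
- manip.hand_in(): hands the job in, once; it reports no verdict.
Trained networks look in the newest picture that a camera, given by its name, has taken for a name from the list of things; names that differ only in an ending like _2 or _b are one class to them, and where a whole thing is asked for, a point or a joint stands for the part that bears it (a point fixed in the world has none). Each returns a list of dicts, best first, with "score" (0 to 1); they miss things now and then, are a little off and sometimes report something else, mostly with a low value. They report only what shows in the picture. A call takes as long as a camera call.
- eyes.recognise(name, camera): "rect" ([left, top, right, bottom] in pixels, round what is visible of it).
- eyes.trace(name, camera): "region" (420x560 bool, what is visible of it) and "rect" ([left, top, right, bottom] in pixels, round what is visible of it).
The state is a dict: "t": time; "joints": joint angles; "qd": joint speeds; "joint_efforts": joint torques, N m; "position": TCP position; "tcp_rot": TCP orientation; "force": force on the tool from outside, world axes, zero at the start; "moment": the same for the moment, N m; "width": finger opening in m.
Only numpy, scipy, OpenCV 4.12 (cv2) and the standard library are available. Lean on these libraries where they do the work, as an engineer would, in place of code of your own. Each camera call takes 0.05 s, during which the arm holds its last target.

## Working session

There is one attempt and no reset: what is moved stays moved. The work goes in short steps, Python scripts to look and compute and a shell command to move; the robot and the scene stay as the last step left them, time stands still between calls to the robot, and variables do not carry over. Pictures are saved under pics/ and viewed, and the job is handed in when it is done.

```bash
mkdir -p pics; ls; python3 - <<'E'
from cell import manip, eyes
import cv2
print(manip.sense(), manip.tip_reach)
for n in ["side","top"]:
    p,d=eyes.capture(n); cv2.imwrite(f"pics/{n}0.png",p[:,:,::-1]); 
    m=eyes.camera_model(n); print(n,m)
E
```

```text
pics
{'t': 0.0, 'joints': array([ 1.30649634,  0.6158952 , -0.01262242,  1.42488521,  0.00808098,
        1.10340571, -0.04041006]), 'qd': array([-1.16026481e-03, -6.35762958e-04,  2.34520413e-04, -1.29332877e-03,
        7.08476731e-05,  1.29969873e-03, -4.77104672e-04]), 'joint_efforts': array([ 1.38961848e-03, -4.58924246e+01,  2.09302912e-01, -1.65744781e+01,
       -6.11828500e-02,  2.05330312e-02,  2.31330732e-04]), 'position': array([ 0.15295292, -0.63095445,  0.22550126]), 'tcp_rot': array([[ 9.71846149e-01,  2.35615544e-01, -6.14961519e-04],
       [ 2.35616346e-01, -9.71843014e-01,  2.46842853e-03],
       [-1.60459254e-05, -2.54382775e-03, -9.99996764e-01]]), 'force': array([-0.33273603, -0.08162707,  0.26804343]), 'moment': array([-0.02203472,  0.04317153,  0.04020808]), 'width': 0.09298545590261295} 0.008
side {'fov_y': 48.2821637176326, 'cx': 284.3846819816807, 'cy': 208.24049948579747, 'pose': array([[-0.92579839,  0.21230721, -0.31276667,  0.22354877],
       [-0.37790137, -0.49927907,  0.77968646,  0.72650946],
       [ 0.00937521,  0.84002742,  0.54246294,  0.67629026],
       [ 0.        ,  0.        ,  0.        ,  1.        ]])}
top {'fov_y': 52.90435707013403, 'cx': 289.7847090873095, 'cy': 209.90911592900946, 'pose': array([[-0.02016445,  0.98778739, -0.15449749,  0.40722374],
       [-0.9996176 , -0.01699405,  0.02181416, -0.07800812],
       [ 0.01892221,  0.15487828,  0.98775233,  1.03652092],
       [ 0.        ,  0.        ,  0.        ,  1.        ]])}
```

View pics/side0.png

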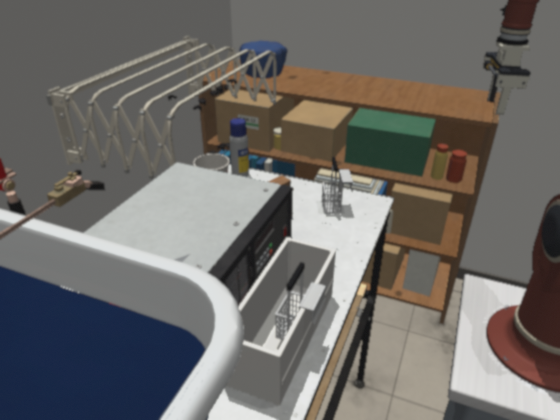

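View pics/top0.png

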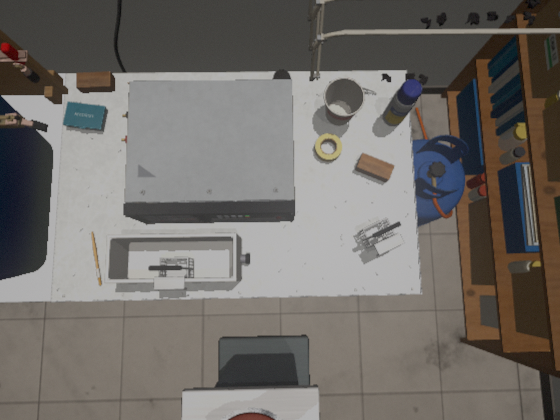

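Side view: loose basket at about (333,190), tank at (280,320) with the hung basket. Top view: tank spans (108-240, 232-286), hung grip at (166,268), loose grip at (386,230), and a large box stands right behind the tank.

```bash
cat > h.py <<'E'
from cell import manip, eyes
import numpy as np, cv2
def cloud(d,m):
    h,w=d.shape; f=h/2/np.tan(np.radians(m['fov_y']/2))
    u,v=np.meshgrid(np.arange(w),np.arange(h))
    P=np.stack([(u-m['cx'])/f*d,-(v-m['cy'])/f*d,-d],-1)
    W=P@m['pose'][:3,:3].T+m['pose'][:3,3]
    W[d<=0]=np.nan
    return W
def proj(p,m,h=420):
    f=h/2/np.tan(np.radians(m['fov_y']/2))
    c=np.linalg.inv(m['pose'])@np.append(p,1)
    return m['cx']+f*c[0]/-c[2], m['cy']-f*c[1]/-c[2]
E
python3 - <<'E'
from h import *
np.set_printoptions(precision=4,suppress=True)
p,d=eyes.capture("top"); m=eyes.camera_model("top"); W=cloud(d,m)
np.save('W.npy',W)
for n in ["rinse_tank","loose_grip","loose_basket","hung_basket","wood_block","masking_tape"]:
    for r in eyes.trace(n,"top")[:3]:
        q=W[r['region']]; q=q[~np.isnan(q[:,0])]
        print(n,round(r['score'],2),r['rect'],len(q),np.median(q,0),np.percentile(q,2,axis=0),np.percentile(q,98,axis=0))
for (u,v) in [(210,120),(210,200),(210,80),(340,250),(340,180),(60,180)]: print(u,v,W[v,u])
big=cv2.resize(p[195:300,80:440],None,fx=2.2,fy=2.2,interpolation=cv2.INTER_CUBIC)
a=cv2.resize(p[220:300,95:255],(800,400),interpolation=cv2.INTER_CUBIC)
b=cv2.resize(p[200:280,330:430],(750,600),interpolation=cv2.INTER_CUBIC)
cv2.imwrite("pics/tank.png",a[:,:,::-1]);cv2.imwrite("pics/loose.png",b[:,:,::-1])
E
```

```text
rinse_tank 0.66 [101.7, 231.8, 251.7, 284.8] 5983 [0.4625 0.1747 0.0086] [0.4013 0.02   0.0008] [0.5034 0.296  0.1217]
loose_grip 0.73 [356.9, 217.5, 404.7, 254.1] 1071 [ 0.4949 -0.3109  0.0606] [ 0.4581 -0.3514 -0.0022] [ 0.5348 -0.2717  0.1353]
loose_basket 0.66 [361.1, 213.7, 404.6, 257.8] 1055 [ 0.4948 -0.3109  0.061 ] [ 0.4581 -0.3517 -0.002 ] [ 0.5343 -0.271   0.1353]
hung_basket 0.68 [355.8, 216.8, 404.2, 252.1] 1044 [ 0.4953 -0.3116  0.0615] [ 0.4581 -0.3567 -0.0018] [ 0.5338 -0.2713  0.1353]
hung_basket 0.64 [148.7, 256.3, 195.8, 291.9] 1115 [0.4221 0.1622 0.0945] [0.3848 0.1304 0.0132] [0.4537 0.1999 0.1627]
wood_block 0.94 [354.2, 154.8, 394.5, 181.3] 689 [ 0.6669 -0.3087  0.0337] [ 0.639  -0.3492 -0.0001] [ 0.6983 -0.269   0.0378]
masking_tape 0.66 [314.2, 132.4, 342.1, 158.5] 472 [ 0.7254 -0.1961  0.0234] [ 0.6935 -0.229   0.0014] [ 0.7563 -0.1665  0.028 ]
210 120 [0.7452 0.0719 0.158 ]
210 200 [0.5686 0.0702 0.1584]
210 80 [0.8382 0.0729 0.1569]
340 250 [ 0.4676 -0.2221  0.0004]
340 180 [ 0.6437 -0.2291 -0.0009]
60 180 [ 0.6551  0.4706 -0.0025]
```

View pics/tank.png

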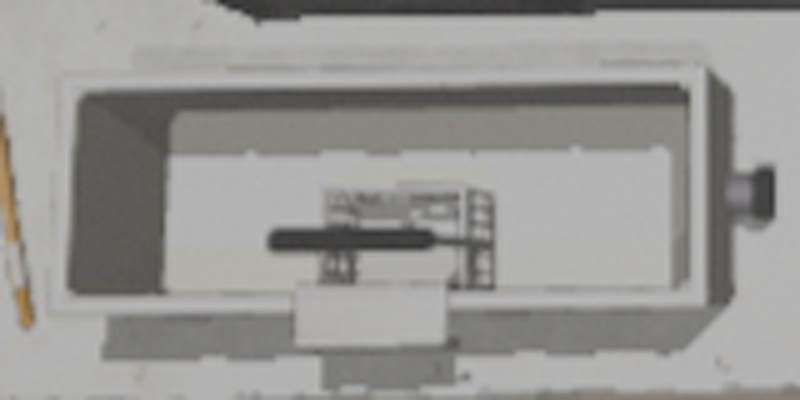

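View pics/loose.png

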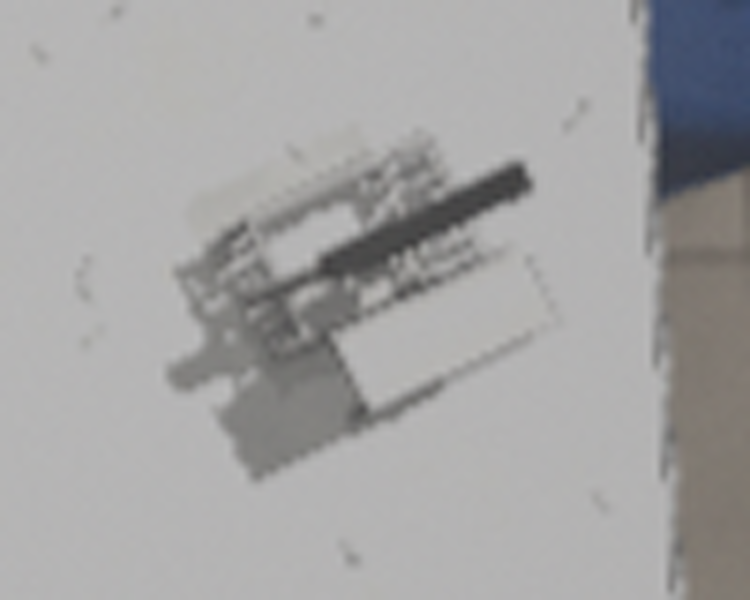

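```bash
python3 - <<'E'
from h import *
np.set_printoptions(precision=4,suppress=True)
W=np.load('W.npy'); V,U=np.mgrid[:420,:560]
def fit(name,u0,v0,u1,v1,z0,z1):
    s=(U>=u0)&(U<u1)&(V>=v0)&(V<v1)&(W[...,2]>z0)&(W[...,2]<z1)
    q=W[s]; r=cv2.minAreaRect(q[:,:2].astype(np.float32)*1000)
    c=q.mean(0); e,w=np.linalg.eigh(np.cov((q-c)[:,:2].T))
    a=w[:,1]; a=a*np.sign(a[1])
    print(name,len(q),'mean',c,'rect',r,'yaw of y-axis',np.degrees(np.arctan2(-a[0],a[1])),'z',np.percentile(q[:,2],[5,50,95]))
    return q
fit('loosebar',345,205,425,265,.120,.15)
fit('looselip',345,205,425,265,.080,.105)
fit('hungbar',100,225,250,300,.148,.18)
fit('hunglip',140,270,195,300,.118,.135)
q=fit('rim',95,225,250,295,.110,.128)
# near wall
for y in np.arange(.05,.31,.03):
    s=q[abs(q[:,1]-y)<.005]; n=s[s[:,0]<.44]; f=s[s[:,0]>.46]
    print(round(y,2),n[:,0].min() if len(n) else 0,n[:,0].max() if len(n) else 0,f[:,0].min() if len(f) else 0,f[:,0].max() if len(f) else 0)
for x in (.42,.44,.46,.48):
    s=q[abs(q[:,0]-x)<.005]; print(x, s[:,1].min(),s[:,1].max(), np.sort(s[:,1])[[3,-4]])
s=(W[...,2]>.14)&(U<300)&(V>150)&(V<225); print('machine front',W[s][:,0].min(),W[s][:,1].min(),W[s][:,1].max())
E
```

```text
loosebar 141 mean [ 0.5036 -0.3054  0.1334] rect ((503.3918151855469, -305.5037841796875), (9.627117156982422, 65.35594177246094), 25.119558334350586) yaw of y-axis 24.194262152089077 z [0.1306 0.1336 0.1366]
looselip 342 mean [ 0.4759 -0.3174  0.095 ] rect ((484.455078125, -314.26849365234375), (45.45250701904297, 64.5905532836914), 23.807846069335938) yaw of y-axis 20.737665049016012 z [0.0921 0.0951 0.0978]
hungbar 164 mean [0.4304 0.1609 0.1609] rect ((430.46966552734375, 162.10977172851562), (64.80292510986328, 8.226093292236328), 88.88501739501953) yaw of y-axis -0.9666637057159495 z [0.1577 0.161  0.1634]
hunglip 445 mean [0.4    0.1626 0.1223] rect ((399.73773193359375, 166.48648071289062), (114.56476593017578, 25.211790084838867), 88.84400939941406) yaw of y-axis -0.7187681472522249 z [0.119  0.1224 0.1254]
rim 1657 mean [0.444  0.1639 0.1198] rect ((445.78289794921875, 160.08261108398438), (280.8849182128906, 118.09580993652344), 89.0880126953125) yaw of y-axis -0.5010578873741847 z [0.1146 0.1199 0.124 ]
0.05 0.4014512144427277 0.40796415048390533 0.4958453581010074 0.5025
[... 285 characters left out ...]
 0.4103998230583187 0.49663910369633113 0.50490219132639
0.2 0.40241839580551364 0.4088718463330883 0.4968311468134358 0.5031848029000914
0.23 0.40098038617570775 0.4074022712945831 0.49710095631367635 0.5036968914739522
0.26 0.4015221630274634 0.4080041812398966 0.497621016089444 0.5044183319312634
0.29 0.4021302156679808 0.4383123365842147 0.46140555882358836 0.5047438646793501
0.42 0.0204650768964173 0.29972454080801264 [0.0206 0.2975]
0.44 0.020301273736557338 0.29921913478670914 [0.0206 0.299 ]
0.46 0.02002572503792599 0.2990805741729381 [0.0204 0.2977]
0.48 0.019989166346918302 0.29991108990013565 [0.0204 0.2974]
machine front 0.5152854103197408 -0.10755045574836401 0.46623714860672716
```

```bash
python3 - <<'E'
from h import *
np.set_printoptions(precision=3,suppress=True)
for n in ("side","top"):
    m=eyes.camera_model(n); print(n,[np.round(proj(np.array(p),m)) for p in ([.153,-.631,.2255],[0,0,.2],[.50,-.305,.13])])
W=np.load('W.npy')
print(eyes.camera_model('wrist'))
for (u,v) in [(490,330),(480,300),(520,200),(480,120),(437,175),(265,360),(250,410),(400,310),(540,360)]: print(u,v,W[v,u])
p,d=eyes.capture('wrist'); cv2.imwrite('pics/w0.png',p[:,:,::-1])
m=eyes.camera_model('side'); p,d=eyes.capture('side'); S=cloud(d,m)
for (u,v) in [(510,70),(480,100),(490,200),(400,90),(500,110),(415,215)]: print(u,v,S[v,u])
E
```

```text
side [array([494., 104.]), array([580., 261.]), array([335., 163.])]
top [array([586., 410.]), array([242., 505.]), array([386., 231.])]
{'fov_y': 64.44823288001479, 'cx': 274.40230226172037, 'cy': 211.1899259250262, 'pose': array([[ 0.236,  0.939,  0.25 ,  0.222],
       [-0.972,  0.228,  0.062, -0.615],
       [ 0.002, -0.258,  0.966,  0.385],
       [ 0.   ,  0.   ,  0.   ,  1.   ]])}
490 330 [ 0.174 -0.92  -0.716]
480 300 [ 0.294 -0.889 -0.715]
520 200 [ 0.64  -0.869 -0.321]
480 120 [ 0.965 -0.825 -0.448]
437 175 [ 0.718 -0.583 -0.278]
265 360 [ 0.111 -0.013 -0.547]
250 410 [0.104 0.    0.002]
400 310 [ 0.254 -0.581 -0.803]
540 360 [ 0.137 -0.866 -0.3  ]
510 70 [ 0.143 -0.541  0.345]
480 100 [ 0.182 -1.028  0.102]
490 200 [ 0.046 -1.162 -0.36 ]
400 90 [ 0.464 -1.014  0.104]
500 110 [ 0.139 -0.572  0.232]
415 215 [ 0.318 -0.88  -0.334]
```

View pics/w0.png

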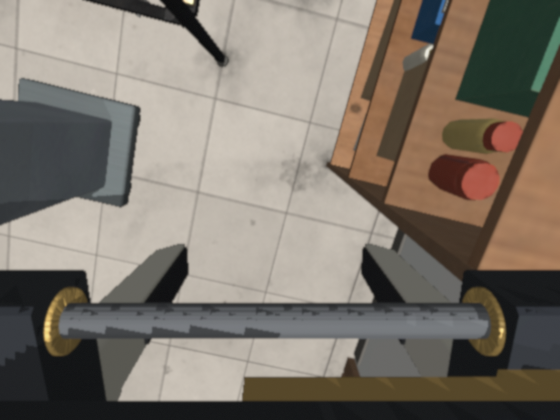

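```bash
cat > go.py <<'E'
import sys
from h import *
from scipy.spatial.transform import Rotation as Ro
np.set_printoptions(precision=4,suppress=True)
# go.py x y z yawdeg(tool y angle) -> tool-frame shift & rotvec
def rel(x,y,z,yaw):
    s=manip.sense(); R=s['tcp_rot']; p=s['position']; a=np.radians(yaw)
    yy=np.array([np.cos(a),np.sin(a),0]); zz=np.array([0,0,-1.]); T=np.stack([np.cross(yy,zz),yy,zz],1)
    print('pos',p,'toolY',np.degrees(np.arctan2(R[1,1],R[0,1])),'shift',R.T@(np.array([x,y,z])-p),'rot',Ro.from_matrix(R.T@T).as_rotvec(degrees=True),'F',s['force'],'t',s['t'],'w',s['width'],'q',s['joints'])
if __name__=='__main__': rel(*map(float,sys.argv[1:]))
E
python3 go.py .5035 -.3055 .2255 24.5
```

```text
pos [ 0.1531 -0.6316  0.2266] toolY -76.3738023647512 shift [ 0.4174 -0.2344  0.0012] rot [  -0.0029   -0.0072 -100.8738] F [ 0.2778 -0.4592  0.3969] t 0.55 w 0.09327002270609656 q [ 1.3065  0.6149 -0.0126  1.4235  0.0081  1.1034 -0.0404]
```

```bash
python3 -m creep '[[1,0.035,-0.02,0,0,0,-7],[1,0.07,-0.04,0,0,0,-14],[1,0.105,-0.059,0,0,0,-21],[1,0.14,-0.078,0,0,0,-28],[1,0.175,-0.098,0,0,0,-35]]'; python3 go.py .5035 -.3055 .2255 24.5
```

```text
t: 0.97
position: [0.3013, -0.494, 0.227]
tcp_rot: [[0.657, 0.754, 0.0], [0.754, -0.657, -0.001], [-0.0, 0.001, -1.0]]
force: [1.1, -1.3, -0.4]
width: 0.0928
pos [ 0.3013 -0.494   0.227 ] toolY -41.054953017658804 shift [0.275  0.0287 0.0014] rot [  0.0335   0.0406 -65.555 ] F [ 1.1031 -1.2702 -0.3697] t 0.9667 w 0.0927877722326859 q [ 1.1083  0.5077 -0.1919  1.6344  0.1098  1.0092  0.165 ]
```

```bash
python3 -m creep '[[1,0.035,0.004,0,0,0,-7],[1,0.07,0.007,0,0,0,-14],[1,0.105,0.011,0,0,0,-21],[1,0.14,0.015,0,0,0,-28],[1,0.175,0.018,0,0,0,-35]]'; python3 go.py .5035 -.3055 .2255 24.5
```

```text
t: 1.38
position: [0.4309, -0.3729, 0.2273]
tcp_rot: [[0.1, 0.995, 0.001], [0.995, -0.1, -0.002], [-0.001, 0.001, -1.0]]
force: [0.3, -0.0, -0.5]
width: 0.093
pos [ 0.4309 -0.3729  0.2273] toolY -5.726269533742098 shift [0.0743 0.0655 0.0018] rot [  0.0411   0.0982 -30.2263] F [ 0.2749 -0.0016 -0.5489] t 1.3833 w 0.09301013393021638 q [ 0.9131  0.5098 -0.3706  1.6557  0.2107  1.0138  0.3739]
```

```bash
python3 -m creep '[[1,0.02,0.016,0,0,0,-7],[1,0.04,0.032,0,0,0,-14],[1,0.06,0.048,0,0,0,-21],[1,0.0743,0.0655,0,0,0,-28],[1,0.0743,0.0655,0.0018,0,0,-30.2]]'; python3 go.py .5035 -.3055 .2255 24.5; python3 - <<'E'
from h import *
np.set_printoptions(precision=4,suppress=True)
m=eyes.camera_model('wrist');p,d=eyes.capture('wrist'); cv2.imwrite('pics/w1.png',p[:,:,::-1])
W=cloud(d,m);np.save('Ww.npy',W)
V,U=np.mgrid[:420,:560]
q=W[(W[...,2]>.122)&(W[...,2]<.145)&(U>150)&(U<400)]
print(len(q)); 
if len(q)>10: print(q.mean(0),cv2.minAreaRect(q[:,:2].astype(np.float32)*1000))
E
```

```text
t: 1.8
position: [0.5082, -0.3003, 0.2264]
tcp_rot: [[-0.426, 0.905, 0.006], [0.905, 0.426, 0.001], [-0.001, 0.006, -1.0]]
force: [-0.2, 0.8, -0.1]
width: 0.093
pos [ 0.5082 -0.3003  0.2264] toolY 25.195628514624996 shift [-0.0027 -0.0064  0.0008] rot [0.3623 0.0776 0.6954] F [-0.2232  0.7724 -0.1131] t 1.8 w 0.09298144469264547 q [ 0.8178  0.5633 -0.518   1.5987  0.3044  1.0559  0.6565]
986
[ 0.5027 -0.3055  0.1335] ((503.4090270996094, -307.3787536621094), (9.797643661499023, 65.59457397460938), 24.057754516601562)
```

View pics/w1.png

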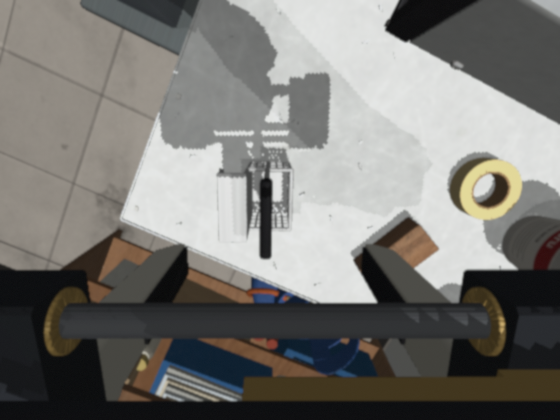

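Wrist view confirms the grip bar at (266,218): (0.503,-0.307), yaw 24.1°, height 0.1335. That agrees with the top camera.

```bash
python3 go.py .5034 -.3065 .116 24.1
```

```text
pos [ 0.5057 -0.3027  0.2254] toolY 24.966858355676536 shift [-0.0024 -0.004   0.1094] rot [0.1453 0.0538 0.8668] F [-0.4095 -0.6007 -0.2079] t 1.85 w 0.09309420258101281 q [ 0.82    0.5634 -0.5148  1.6006  0.3055  1.0564  0.6564]
```

```bash
python3 -m creep '[[1,-0.0024,-0.004,0.02,0.1,0,0.9],[1,-0.0024,-0.004,0.05,0.1,0,0.9],[1,-0.0024,-0.004,0.08,0.1,0,0.9],[1,-0.0024,-0.004,0.09,0.1,0,0.9],[1,-0.0024,-0.004,0.09,0.1,0,0.9]]'; python3 go.py .5034 -.3065 .116 24.1
```

```text
t: 2.27
position: [0.5009, -0.3066, 0.1328]
tcp_rot: [[-0.406, 0.914, -0.005], [0.914, 0.406, 0.002], [0.004, -0.004, -1.0]]
force: [-0.1, 0.4, -0.6]
width: 0.0931
pos [ 0.5009 -0.3066  0.1328] toolY 23.968387540300977 shift [-0.001   0.0024  0.0168] rot [-0.218  -0.2063 -0.132 ] F [-0.054   0.4409 -0.638 ] t 2.2667 w 0.0930777369601487 q [ 0.7957  0.6635 -0.4632  1.7074  0.3708  0.8642  0.5904]
```

```bash
python3 -m creep '[[1,-0.001,0.0015,0.016,0,0,0],[1,-0.001,0.0015,0.0168,0,0,0],[1,-0.001,0.0015,0.0168,0,0,0],[1,-0.001,0.0015,0.0168,0,0,0]]'; python3 go.py .5034 -.3065 .116 24.1
```

```text
t: 2.6
position: [0.5034, -0.3074, 0.1176]
tcp_rot: [[-0.406, 0.914, -0.003], [0.914, 0.406, 0.0], [0.001, -0.002, -1.0]]
force: [-0.2, 0.0, 0.5]
width: 0.0932
pos [ 0.5034 -0.3074  0.1176] toolY 23.93932565695046 shift [0.0008 0.0003 0.0016] rot [-0.1301 -0.0849 -0.1608] F [-0.1763  0.0118  0.4649] t 2.6 w 0.09322260155176863 q [ 0.7878  0.6845 -0.4535  1.716   0.3847  0.8333  0.5781]
```

```bash
python3 -m creep '[[0.4,0,0,0.001,0,0,0],[0.25,0,0,0.001,0,0,0],[0.15,0,0,0.001,0,0,0],[0,0,0,0.001,0,0,0],[0,0,0,0.001,0,0,0]]' 40;python3 -m creep '[[0,0,0,0,0,0,0],[0,0,0,0,0,0,0],[0,0,0,0,0,0,0]]' 40; python3 go.py .5034 -.3065 .29 24.1
```

```text
t: 3.02
position: [0.5035, -0.3074, 0.1169]
tcp_rot: [[-0.406, 0.914, -0.002], [0.914, 0.406, 0.0], [0.001, -0.002, -1.0]]
force: [0.9, 0.4, -1.0]
width: 0.0642
t: 3.27
position: [0.5035, -0.3074, 0.1169]
tcp_rot: [[-0.406, 0.914, -0.002], [0.914, 0.406, 0.0], [0.001, -0.002, -1.0]]
force: [-0.6, 0.6, -0.1]
width: 0.0443
pos [ 0.5035 -0.3074  0.1169] toolY 23.936849789529205 shift [ 0.0011 -0.0001 -0.1731] rot [-0.123  -0.0728 -0.1632] F [-0.5706  0.6233 -0.0694] t 3.2667 w 0.04426366723162255 q [ 0.7874  0.6854 -0.4528  1.7168  0.3853  0.8313  0.5775]
```

```bash
python3 -m creep '[[0,0,0,0,0,0,0],[0,0,0,0,0,0,0],[0,0,0,0,0,0,0],[0,0,0,0,0,0,0],[0,0,0,0,0,0,0]]' 40;python3 -m creep '[[0,0,0,0,0,0,0],[0,0,0,0,0,0,0],[0,0,0,0,0,0,0]]' 40; python3 go.py .5034 -.3065 .29 24.1
```

```text
t: 3.68
position: [0.5035, -0.3074, 0.1168]
tcp_rot: [[-0.406, 0.914, -0.002], [0.914, 0.406, 0.0], [0.001, -0.002, -1.0]]
force: [0.7, -0.7, -0.5]
width: 0.0111
t: 3.93
position: [0.5035, -0.3074, 0.1168]
tcp_rot: [[-0.406, 0.914, -0.002], [0.914, 0.406, 0.0], [0.001, -0.002, -1.0]]
force: [0.4, 0.7, 0.0]
width: 0.0092
pos [ 0.5035 -0.3074  0.1168] toolY 23.939364804516423 shift [ 0.0011 -0.0001 -0.1732] rot [-0.1208 -0.077  -0.1607] F [0.4123 0.6746 0.0303] t 3.9333 w 0.009172530259352153 q [ 0.7874  0.6855 -0.4529  1.7168  0.3853  0.8313  0.5775]
```

```bash
python3 -m creep '[[0,0,0,-0.008,0,0,0],[0,0,0,-0.018,0,0,0],[0,0,0,-0.03,0,0,0],[0,0,0,-0.045,0,0,0],[0,0,0,-0.06,0,0,0]]' 40;python3 -m creep '[[0,0,0,-0.015,0,0,0],[0,0,0,-0.035,0,0,0],[0,0,0,-0.06,0,0,0],[0,0,0,-0.08,0,0,0],[0,0,0,-0.09,0,0,0]]' ; python3 go.py .436 .079 .27 -0.6; python3 - <<'E'
from h import *
for n in ("side","wrist"):
    p,d=eyes.capture(n); cv2.imwrite(f'pics/{n}2.png',p[:,:,::-1])
E
```

```text
t: 4.35
position: [0.5036, -0.3073, 0.1781]
tcp_rot: [[-0.406, 0.914, -0.002], [0.914, 0.406, 0.0], [0.001, -0.002, -1.0]]
force: [-0.9, -0.1, -1.2]
width: 0.0098
t: 4.77
position: [0.5051, -0.3075, 0.272]
tcp_rot: [[-0.406, 0.914, 0.003], [0.914, 0.406, -0.002], [-0.003, 0.002, -1.0]]
force: [1.1, 0.2, -2.1]
width: 0.0094
pos [ 0.5051 -0.3075  0.272 ] toolY 23.95222934832075 shift [0.3812 0.0938 0.001 ] rot [ 0.1293  0.1507 24.5521] F [ 1.1396  0.201  -2.1339] t 4.7667 w 0.0093800340125783 q [ 0.8307  0.5242 -0.5236  1.5268  0.2774  1.1616  0.6733]
```

View pics/side2.png

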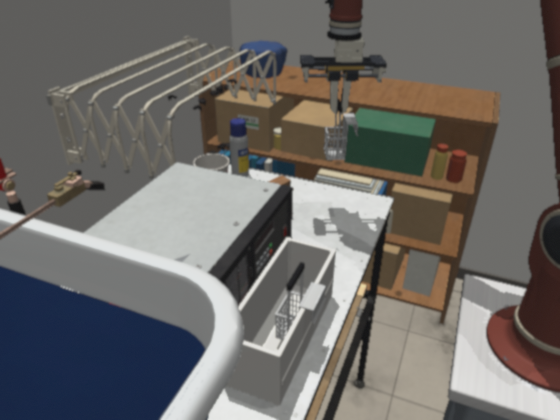

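View pics/wrist2.png

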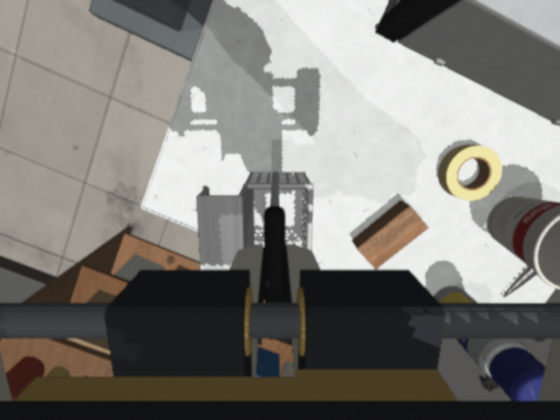

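Side and wrist views: the basket hangs upright from the gripper, clear of everything (side (337,140)). Moving to above the tank.

```bash
python3 -m creep '[[0,0.015,0.003,-0.003,0,0,1],[0,0.04,0.009,-0.006,0,0,2.5],[0,0.067,0.016,-0.01,0,0,4.3],[0,0.095,0.023,-0.01,0,0,6],[0,0.123,0.03,-0.01,0,0,7.9]]'; python3 go.py .436 .079 .28 -0.6
```

```text
t: 5.28
position: [0.4811, -0.1817, 0.2791]
tcp_rot: [[-0.274, 0.962, -0.0], [0.962, 0.274, -0.001], [-0.001, -0.001, -1.0]]
force: [1.0, 1.3, -1.3]
width: 0.0091
pos [ 0.4811 -0.1817  0.2791] toolY 15.928019026043549 shift [ 0.263   0.0282 -0.0012] rot [-0.0308  0.0551 16.528 ] F [ 1.0317  1.2759 -1.2651] t 5.2833 w 0.0091433610788985 q [ 0.6863  0.3913 -0.5272  1.7209  0.2195  1.0885  0.3674]
```

```bash
python3 -m creep '[[0,0.028,0.003,-0.001,0,0,1.8],[0,0.056,0.006,-0.001,0,0,3.6],[0,0.084,0.009,-0.001,0,0,5.4],[0,0.112,0.012,-0.001,0,0,7.2],[0,0.14,0.015,-0.001,0,0,9]]'; python3 go.py .436 .079 .28 -0.6
```

```text
t: 5.7
position: [0.4556, -0.0418, 0.2787]
tcp_rot: [[-0.119, 0.993, -0.003], [0.993, 0.119, -0.001], [-0.001, -0.003, -1.0]]
force: [0.0, 0.7, -2.0]
width: 0.0096
pos [ 0.4556 -0.0418  0.2787] toolY 6.828833248415923 shift [ 0.1223 -0.0051 -0.0013] rot [-0.1881  0.0416  7.4289] F [ 0.0136  0.712  -1.9949] t 5.7 w 0.00960439410362203 q [ 0.4574  0.2994 -0.544   1.8572  0.1791  1.0365 -0.04  ]
```

```bash
python3 -m creep '[[0,0.026,-0.001,-0.001,0,0,1.7],[0,0.052,-0.002,-0.001,0,0,3.4],[0,0.078,-0.003,-0.001,0,0,5.1],[0,0.1,-0.004,-0.001,0,0,6.5],[0,0.115,-0.005,-0.001,0,0,7.4]]';python3 -m creep '[[0,0.005,0,0,0,0,0],[0,0.005,0,0,0,0,0]]'; python3 go.py .436 .079 .28 -0.6; python3 - <<'E'
from h import *
np.set_printoptions(precision=4,suppress=True)
for n in ("side","wrist","top"):
    m=eyes.camera_model(n);p,d=eyes.capture(n); cv2.imwrite(f'pics/{n}3.png',p[:,:,::-1]); np.save(f'W3{n}.npy',cloud(d,m))
E
```

```text
t: 6.12
position: [0.4353, 0.0742, 0.2786]
tcp_rot: [[0.008, 1.0, -0.006], [1.0, -0.008, -0.0], [-0.0, -0.006, -1.0]]
force: [0.5, -0.5, -1.7]
width: 0.0094
t: 6.28
position: [0.4341, 0.0806, 0.2777]
tcp_rot: [[0.003, 1.0, -0.008], [1.0, -0.003, -0.0], [-0.0, -0.008, -1.0]]
force: [0.0, -0.2, -1.5]
width: 0.0094
pos [0.4341 0.0806 0.2777] toolY -0.19010187561386735 shift [-0.0016  0.0019 -0.0023] rot [-0.472   0.0079  0.4099] F [ 0.0271 -0.1681 -1.4564] t 6.2833 w 0.009379684356189763 q [ 0.2123  0.2793 -0.5718  1.8918  0.172   1.0276 -0.4357]
```

View pics/side3.png

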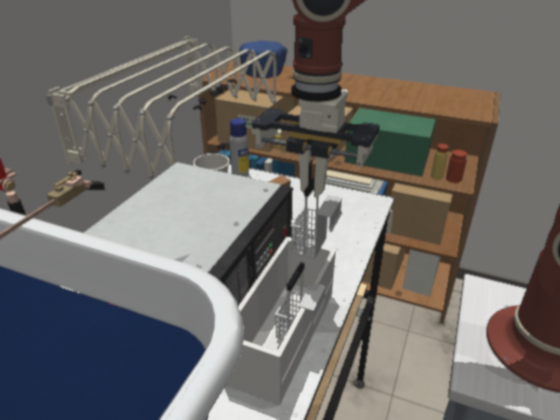

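View pics/wrist3.png

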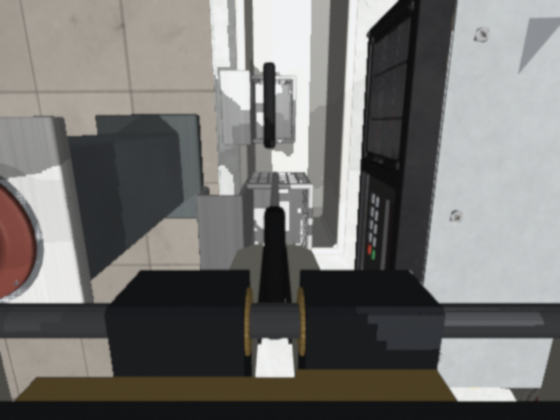

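View pics/top3.png

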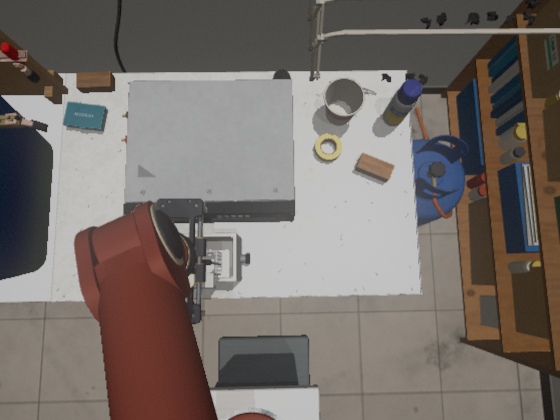

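```bash
python3 - <<'E'
from h import *
np.set_printoptions(precision=4,suppress=True)
W=np.load('W3wrist.npy'); V,U=np.mgrid[:420,:560]
def show(n,u0,v0,u1,v1,z0,z1):
    s=(U>=u0)&(U<u1)&(V>=v0)&(V<v1)&(W[...,2]>z0)&(W[...,2]<z1); q=W[s]
    print(n,len(q)); 
    if len(q)>10:
        r=cv2.minAreaRect(q[:,:2].astype(np.float32)*1000)
        print(' mean',q.mean(0),'min',q.min(0),'max',q.max(0),r)
show('heldlip',190,185,250,270,.23,.28)
show('hunglip',210,60,260,150,.115,.135)
show('hungbar',255,55,285,155,.14,.18)
q=W[(W[...,2]>.112)&(W[...,2]<.128)&(U<300)]
for y in np.arange(.02,.3,.02):
    s=q[abs(q[:,1]-y)<.004]
    if len(s): print(round(y,2),len(s),s[:,0].min(),s[:,0].max(),s[:,2].mean())
show('bar',255,200,295,300,.27,.31)
# lip z slope in x (pitch)
s=(U>=195)&(U<245)&(V>=195)&(V<265)&(W[...,2]>.23)&(W[...,2]<.28);q=W[s]
A=np.c_[q[:,:2],np.ones(len(q))];print(np.linalg.lstsq(A,q[:,2],rcond=None)[0])
print(W[230,200:250:4])
E
```

```text
heldlip 3529
 mean [0.4037 0.0911 0.2552] min [0.3901 0.0658 0.2301] max [0.4215 0.1106 0.28  ] ((405.7799072265625, 88.23279571533203), (31.369112014770508, 44.756683349609375), 0.17092359066009521)
hunglip 2302
 mean [0.3989 0.1629 0.1228] min [0.3852 0.1248 0.1152] max [0.4114 0.202  0.1254] ((398.34539794921875, 163.3704833984375), (26.14219093322754, 77.22908782958984), 0.08398023247718811)
hungbar 1094
 mean [0.4296 0.162  0.1613] min [0.4244 0.1287 0.1579] max [0.4343 0.1938 0.1645] ((429.3560791015625, 161.25958251953125), (65.11690521240234, 9.723930358886719), 89.70054626464844)
0.1 67 0.3999525446265598 0.4076738385649626 0.11971279334009298
0.12 75 0.39959826045717034 0.40747869466375425 0.11959176692626651
0.14 263 0.38532625358067557 0.4112289158611459 0.12276129540617291
0.16 262 0.3852781466352642 0.4113032489457506 0.12300036297910774
0.18 278 0.38524699322779865 0.4113948866630232 0.12267039784834821
0.2 90 0.4006007156948355 0.40796420045009824 0.11964921099286042
0.22 102 0.4004031945751422 0.4081335480121406 0.11910693328086953
0.24 107 0.400128856597828 0.4079862736994545 0.1193636407423361
bar 2730
 mean [0.4345 0.0908 0.2935] min [0.4241 0.0677 0.2702] max [0.4445 0.1119 0.31  ] ((434.8194885253906, 89.26885223388672), (44.186466217041016, 19.859994888305664), 75.67753601074219)
[-0.0174 -0.018   0.2649]
[[0.3919 0.0904 0.2563]
 [0.3941 0.0903 0.2559]
 [0.3964 0.0903 0.256 ]
 [0.3987 0.0903 0.2561]
 [0.4008 0.0902 0.2556]
 [0.4032 0.0904 0.2562]
 [0.4056 0.0905 0.2565]
 [0.4078 0.0904 0.2564]
 [0.4101 0.0906 0.2568]
 [0.4125 0.0908 0.2575]
 [0.4146 0.0904 0.2564]
 [0.4163 0.0884 0.2503]
 [0.4161 0.0796 0.2236]]
```

```bash
python3 -m creep '[[0,0,0.001,0.01,-0.4,0,0.4],[0,0,0.001,0.025,-0.4,0,0.4],[0,0,0.001,0.04,-0.4,0,0.4],[0,0,0.001,0.05,-0.4,0,0.4],[0,0,0.001,0.055,-0.4,0,0.4]]';python3 -m creep '[[0,0,0,0.003,0,0,0],[0,0,0,0.003,0,0,0]]'; python3 go.py .435 .079 .144 -0.6; python3 - <<'E'
from h import *
np.set_printoptions(precision=4,suppress=True)
n='wrist'
m=eyes.camera_model(n);p,d=eyes.capture(n); cv2.imwrite(f'pics/{n}4.png',p[:,:,::-1]); W=cloud(d,m)
print(W[230,195:250:3])
q=W[(W[...,2]>.112)&(W[...,2]<.128)&(np.arange(560)<300)[None]]
for y in np.arange(.02,.3,.02):
    s=q[abs(q[:,1]-y)<.004]
    if len(s): print(round(y,2),len(s),s[:,0].min(),s[:,0].max(),s[:,2].mean())
E
```

```text
t: 6.85
position: [0.4354, 0.0755, 0.2215]
tcp_rot: [[0.019, 1.0, -0.003], [1.0, -0.019, -0.003], [-0.003, -0.003, -1.0]]
force: [0.3, -0.4, -0.9]
width: 0.0094
t: 7.02
position: [0.4353, 0.0742, 0.2179]
tcp_rot: [[0.021, 1.0, -0.005], [1.0, -0.021, -0.004], [-0.004, -0.005, -1.0]]
force: [-0.5, 0.2, -1.0]
width: 0.0095
pos [0.4353 0.0742 0.2179] toolY -1.217839868935251 shift [ 0.0051 -0.      0.0739] rot [-0.2618  0.2071 -0.6174] F [-0.4611  0.2154 -1.0371] t 7.0167 w 0.009466020579504037 q [ 0.1858  0.3502 -0.5409  1.99    0.2362  0.8677 -0.5045]
[[ 0.1278 -0.242  -0.8018]
 [ 0.3914  0.0861  0.1956]
 [ 0.3933  0.0863  0.1963]
 [ 0.3951  0.0863  0.1966]
 [ 0.3967  0.0862  0.1962]
 [ 0.3985  0.0863  0.1968]
 [ 0.3999  0.0857  0.1951]
 [ 0.4019  0.0862  0.1967]
 [ 0.4035  0.086   0.1961]
 [ 0.4054  0.0863  0.1973]
 [ 0.4069  0.0859  0.1961]
 [ 0.4085  0.0857  0.1955]
 [ 0.4103  0.0859  0.1963]
 [ 0.4121  0.0861  0.1969]
 [ 0.414   0.0864  0.1979]
 [ 0.4154  0.0856  0.1957]
 [ 0.417   0.0855  0.1953]
 [ 0.417   0.0796  0.1778]
 [ 0.4167  0.0717  0.1542]]
0.06 16 0.4163302688107845 0.41657694187286165 0.119796309146247
0.08 11 0.41675877354027746 0.41705493543175537 0.12224191742280208
0.1 167 0.3996117343530495 0.45430038417691687 0.11830655748671895
0.12 122 0.3995386721557276 0.407748790544655 0.11948945840873851
0.14 397 0.3851462149177075 0.4112595646440507 0.12284636906065116
0.16 442 0.38511646466472316 0.41139002302517597 0.12277064389413561
0.18 460 0.3849766121193209 0.4114811792464184 0.12279736592542712
0.2 153 0.39993392411236733 0.4079996317930738 0.11925203943507577
0.22 166 0.3998268982869479 0.4080508190092176 0.11927585695525475
```

View pics/wrist4.png

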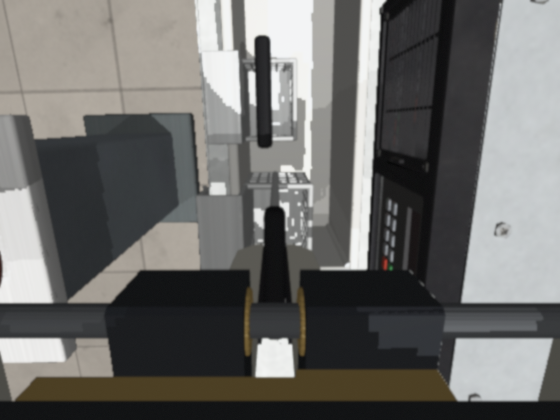

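Wrist view: the held lip at (220,230) is in line with the wall (slot centre x=0.404, wall 0.4037) and clear of the hung basket. Lowering on.

```bash
python3 -m creep '[[0,0.005,0,0.005,-0.2,0.2,-0.6],[0,0.005,0,0.015,-0.2,0.2,-0.6],[0,0.005,0,0.027,-0.2,0.2,-0.6],[0,0.005,0,0.037,-0.2,0.2,-0.6],[0,0.005,0,0.043,-0.2,0.2,-0.6]]'; python3 go.py .435 .079 .144 -0.6
```

```text
t: 7.48
position: [0.4355, 0.0797, 0.1748]
tcp_rot: [[0.01, 1.0, 0.0], [1.0, -0.01, 0.001], [0.001, 0.0, -1.0]]
force: [0.0, -0.6, -1.7]
width: 0.0099
pos [0.4355 0.0797 0.1748] toolY -0.5559911016170148 shift [-0.0008 -0.0004  0.0308] rot [ 0.002  -0.0306  0.044 ] F [ 0.0161 -0.6145 -1.7492] t 7.4833 w 0.009914831151256489 q [ 0.146   0.4119 -0.515   2.0506  0.2931  0.7491 -0.5596]
```

```bash
python3 -m creep '[[0,0,0,0.007,0,0,0],[0,0,0,0.014,0,0,0],[0,0,0,0.02,0,0,0],[0,0,0,0.023,0,0,0],[0,0,0,0.023,0,0,0]]'; python3 go.py .435 .079 .144 -0.6; python3 - <<'E'
from h import *
np.set_printoptions(precision=4,suppress=True)
n='wrist'
for n in ('side','wrist'):
    m=eyes.camera_model(n);p,d=eyes.capture(n); 
    if n=='side': p=cv2.resize(p[180:400,200:400],(545,600))
    cv2.imwrite(f'pics/{n}5.png',p[:,:,::-1]); 
W=cloud(d,m)
print(W[230,195:250:5])
E
```

```text
t: 7.9
position: [0.4352, 0.0797, 0.1513]
tcp_rot: [[0.01, 1.0, -0.001], [1.0, -0.01, 0.0], [0.0, -0.001, -1.0]]
force: [-0.2, -0.5, -1.3]
width: 0.0098
pos [0.4352 0.0797 0.1513] toolY -0.5481530492485454 shift [-0.0007 -0.0001  0.0073] rot [-0.0632 -0.0207  0.0518] F [-0.2448 -0.4983 -1.318 ] t 7.9 w 0.009808773993854263 q [ 0.124   0.4484 -0.4918  2.0797  0.327   0.6883 -0.5917]
[[ 0.1548 -0.2113 -0.7964]
 [ 0.393   0.0917  0.1304]
 [ 0.3953  0.091   0.1284]
 [ 0.3984  0.0912  0.1291]
 [ 0.4015  0.0916  0.1306]
 [ 0.4042  0.0914  0.1299]
 [ 0.407   0.0912  0.1295]
 [ 0.4097  0.091   0.129 ]
 [ 0.4127  0.0913  0.1299]
 [ 0.4154  0.091   0.129 ]
 [ 0.4172  0.0872  0.1175]]
```

View pics/side5.png

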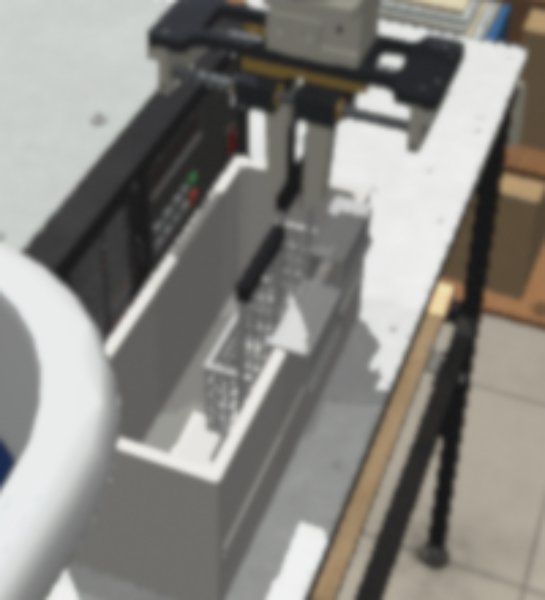

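The crop shows the held lip straddling the wall at (335,235) behind the hung basket's lip at (305,320). About 6–7 mm remain.

```bash
python3 -m creep '[[0,0,0,0.002,0,0,0],[0,0,0,0.004,0,0,0],[0,0,0,0.006,0,0,0],[0,0,0,0.007,0,0,0],[0,0,0,0.0073,0,0,0]]'; python3 -m creep '[[0,0,0,0,0,0,0]]'; python3 go.py .435 .079 .144 -0.6
```

```text
t: 8.42
position: [0.4357, 0.0798, 0.1447]
tcp_rot: [[0.01, 1.0, 0.0], [1.0, -0.01, 0.0], [0.0, 0.0, -1.0]]
force: [0.1, -0.6, 1.3]
width: 0.0094
t: 8.5
position: [0.4357, 0.0798, 0.1447]
tcp_rot: [[0.01, 1.0, 0.0], [1.0, -0.01, 0.0], [0.0, 0.0, -1.0]]
force: [0.1, 0.1, 0.2]
width: 0.0096
pos [0.4357 0.0798 0.1447] toolY -0.563632663963264 shift [-0.0008 -0.0007  0.0007] rot [ 0.0139 -0.0192  0.0364] F [0.0868 0.0669 0.2373] t 8.5 w 0.00957188648674051 q [ 0.1169  0.4589 -0.4839  2.087   0.3378  0.6701 -0.602 ]
```

```bash
python3 -m creep '[[0,0,-0.001,0,0,0,0],[0,0,-0.002,0,0,0,0],[0,0,-0.0035,0,0,0,0],[0,0,-0.005,0,0,0,0],[0,0,-0.0055,0,0,0,0]]'; python3 -m creep '[[0,0,-0.0005,0.0005,0,0,0],[0,0,-0.0005,0.0005,0,0,0]]'; python3 - <<'E'
from h import *
np.set_printoptions(precision=4,suppress=True)
n='wrist'
m=eyes.camera_model(n);p,d=eyes.capture(n); W=cloud(d,m); cv2.imwrite('pics/w6.png',p[:,:,::-1])
print(W[230,185:250:5]); print(manip.sense()['force'],manip.sense()['position'])
E
```

```text
t: 8.92
position: [0.43, 0.0799, 0.1448]
tcp_rot: [[0.01, 1.0, 0.0], [1.0, -0.01, 0.0], [0.0, 0.0, -1.0]]
force: [0.6, -0.2, -0.7]
width: 0.0099
t: 9.08
position: [0.43, 0.0799, 0.1447]
tcp_rot: [[0.01, 1.0, 0.002], [1.0, -0.01, 0.0], [0.0, 0.002, -1.0]]
force: [0.6, -0.2, 2.2]
width: 0.0098
[[ 0.1453 -0.1778 -0.7021]
 [ 0.1608 -0.1783 -0.7032]
 [ 0.1521 -0.2104 -0.8011]
 [ 0.3874  0.0915  0.1225]
 [ 0.3903  0.0915  0.1226]
 [ 0.3933  0.0917  0.1233]
 [ 0.396   0.0915  0.1228]
 [ 0.3989  0.0917  0.1235]
 [ 0.4018  0.0917  0.1235]
 [ 0.4046  0.0916  0.1233]
 [ 0.4075  0.0919  0.1242]
 [ 0.4102  0.0914  0.1231]
 [ 0.4118  0.087   0.1095]]
[ 1.3011 -0.2746  2.4903] [0.43   0.0799 0.1447]
```

View pics/w6.png

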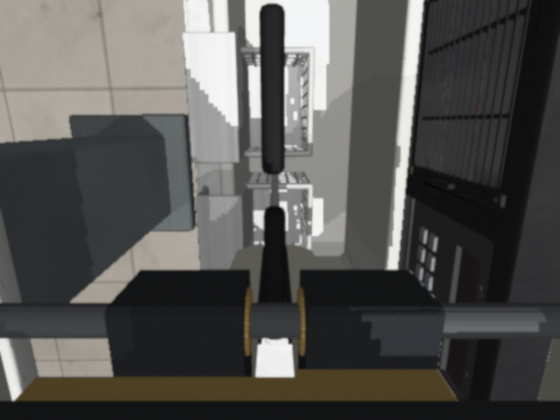

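Lip top at z=0.123 and x 0.386–0.412, just as the hung basket's. It is seated, so I release.

```bash
python3 -m creep '[[0.15,0,0,0,0,0,0],[0.2,0,0,0,0,0,0],[0.3,0,0,0,0,0,0],[0.4,0,0,0,0,0,0],[0.4,0,0,0,0,0,0]]' 20; python3 -m creep '[[0.4,0,0,0,0,0,0],[0.4,0,0,0,0,0,0],[0.4,0,0,0,0,0,0]]'; python3 - <<'E'
from h import *
p,d=eyes.capture('wrist'); cv2.imwrite('pics/w7.png',p[:,:,::-1])
E
python3 go.py .43 .08 .25 -.6
```

```text
t: 9.55
position: [0.4298, 0.0799, 0.1445]
tcp_rot: [[0.01, 1.0, 0.001], [1.0, -0.01, 0.0], [0.0, 0.001, -1.0]]
force: [-0.5, 0.8, 1.0]
width: 0.0338
t: 9.8
position: [0.4297, 0.08, 0.1445]
tcp_rot: [[0.01, 1.0, 0.001], [1.0, -0.01, 0.0], [0.0, 0.001, -1.0]]
force: [0.6, -0.3, 0.9]
width: 0.0374
pos [0.4297 0.0799 0.1445] toolY -0.554859331948942 shift [ 0.0001  0.0004 -0.1055] rot [ 0.0578 -0.0219  0.0452] F [0.4875 0.1466 0.2642] t 9.85 w 0.03713562043471683 q [ 0.1156  0.4516 -0.4846  2.1023  0.3376  0.6608 -0.6067]
```

View pics/w7.png

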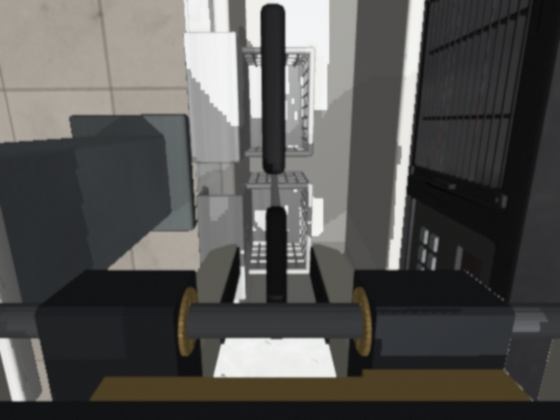

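Both fingers are clear of the bar at (277,255) and the basket stayed put. Lifting away, then moving off sideways for an overhead check.

```bash
python3 -m creep '[[0.4,0,0,-0.008,0,0,0],[0.4,0,0,-0.02,0,0,0],[0.4,0,0,-0.045,0,0,0],[0.4,0,0,-0.075,0,0,0],[0.4,0,0,-0.105,0,0,0]]'; python3 -m creep '[[0.4,-0.03,0,-0.02,0,0,0],[0.4,-0.065,0.005,-0.03,0,0,0],[0.4,-0.1,0.01,-0.03,0,0,0],[0.4,-0.14,0.02,-0.03,0,0,0],[0.4,-0.18,0.03,-0.03,0,0,0]]';python3 -m creep '[[0.4,-0.04,0.01,0,0,0,0],[0.4,-0.08,0.02,0,0,0,0],[0.4,-0.12,0.03,0,0,0,0],[0.4,-0.16,0.04,0,0,0,0],[0.4,-0.16,0.04,0,0,0,0]]'; python3 - <<'E'
from h import *
np.set_printoptions(precision=4,suppress=True)
V,U=np.mgrid[:420,:560]
p,d=eyes.capture('top'); W=cloud(d,eyes.camera_model('top')); cv2.imwrite('pics/top8.png',p[:,:,::-1])
def show(n,y0,y1,z0,z1,x1=.45):
    q=W[(W[...,1]>y0)&(W[...,1]<y1)&(W[...,2]>z0)&(W[...,2]<z1)&(W[...,0]<x1)&(W[...,0]>.37)]
    if len(q)>10: print(n,len(q),q.mean(0),cv2.minAreaRect(q[:,:2].astype(np.float32)*1000))
show('newbar',.03,.122,.148,.18); show('hungbar',.125,.2,.148,.18)
show('newlip',.04,.118,.117,.135,.399); show('hunglip',.122,.22,.117,.135,.399)
for n in ("wood_block","masking_tape"):
    r=eyes.trace(n,"top")[0]; q=W[r['region']]; print(n,r['score'],np.nanmedian(q,0))
p,d=eyes.capture('side'); cv2.imwrite('pics/side8.png',cv2.resize(p[180:400,200:400],(545,600))[:,:,::-1])
print(manip.sense()['t'],manip.sense()['position'])
E
```

```text
t: 10.27
position: [0.429, 0.08, 0.251]
tcp_rot: [[0.009, 1.0, -0.0], [1.0, -0.009, 0.001], [0.001, -0.0, -1.0]]
force: [-0.4, 0.2, -0.8]
width: 0.0374
t: 10.68
position: [0.4574, -0.1017, 0.2822]
tcp_rot: [[0.008, 1.0, 0.002], [1.0, -0.008, -0.0], [-0.0, 0.002, -1.0]]
force: [0.8, -0.3, 0.2]
width: 0.0368
t: 11.1
position: [0.4952, -0.2729, 0.2815]
tcp_rot: [[0.022, 1.0, 0.001], [1.0, -0.022, -0.006], [-0.006, 0.002, -1.0]]
force: [-0.9, -1.7, -0.7]
width: 0.0376
newbar 160 [0.4308 0.0794 0.1611] ((430.8666687011719, 79.67827606201172), (63.77885055541992, 8.283221244812012), 88.88777160644531)
hungbar 163 [0.4304 0.1607 0.1609] ((430.4543151855469, 162.33473205566406), (65.59420013427734, 8.308117866516113), 88.92158508300781)
newlip 185 [0.3928 0.081  0.1228] ((392.7328796386719, 80.95878601074219), (64.08750915527344, 10.609920501708984), 88.84794616699219)
hunglip 180 [0.3924 0.1622 0.123 ] ((392.3486633300781, 162.41062927246094), (62.19435501098633, 10.543482780456543), 88.80362701416016)
wood_block 0.7 [ 0.6719 -0.2964  0.0333]
masking_tape 0.7 [ 0.7265 -0.1996  0.0233]
11.3 [ 0.4962 -0.2604  0.2826]
```

View pics/top8.png

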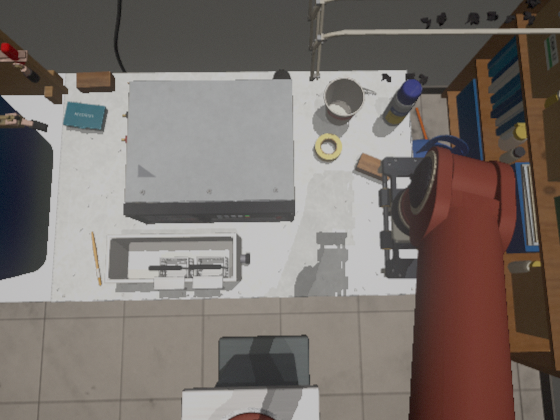

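View pics/side8.png

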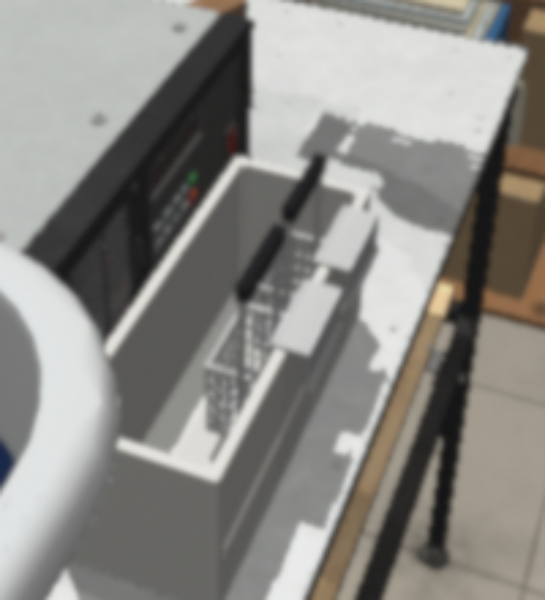

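Both baskets hang alike, with lips side by side at (170,282) and (208,282) in the top view. The block's apparent shift comes from the arm hiding part of it.

```bash
python3 -m creep '[[0.4,0,0,0,0,0,0],[0.4,0,0,0,0,0,0],[0.4,0,0,0,0,0,0]]'; python3 -c "
from cell import manip; print(manip.hand_in())"
```

```text
t: 11.55
position: [0.4963, -0.2589, 0.2831]
tcp_rot: [[0.003, 1.0, 0.002], [1.0, -0.003, 0.001], [0.001, 0.002, -1.0]]
force: [-0.2, -0.8, 0.2]
width: 0.0375
the job is handed in; nothing more can be done
None
```

The loose basket now hangs on the tank's near wall, to the right of the first one, and I handed the job in at about 11.6 s. I gripped it by its bar, carried it over, lowered the lip onto the rim, pulled the back plate against the wall, then let go and moved the arm clear.

**New basket:** in the last top-camera check, its lip top was at z = 0.123 m and its bar top at 0.161 m. Both match the first basket to within about 1 mm, and the two are parallel to within about 0.1°. Its bar is at y = 0.080 m, with a clear gap to the neighbouring basket and to the end wall.

**First basket:** its bar and lip read the same as at the start, to within about 1 mm.

**Bystanders:** the tape's position read within about 4 mm of its start. The wood block read about 13 mm off, but the arm partly hid it in that picture. The arm never went near it, so I take this as a viewing error, though I did not look again.

I did not check tilt, speed or contact force directly; in the pictures the basket hung still and upright.

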